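# Stand the blue-handled punch up in its bin

## Task

Two flat-footed hand punches have keeled over and lean across their deep grey bins. Stand the steel one with the blue handle upright on its foot inside its own bin, without lifting it out over the rim, and let go of it. Leave the brass punch with the brown wooden handle as it is.

Things in the scene. Friction and masses are not known exactly. Their poses are not given: they have to be found in the camera images.
- punch_mid (a point): Punch to stand up, 0.6 kg, 230 mm long: steel foot 46 x 46 x 22, then round shaft 24 in diameter, top 85 mm a blue handle. Point: on its axis, 115 mm from foot underside and from top; z along the axis, foot to top. It starts leaning 35 degrees, foot on the bin floor against the bin's +x wall, shaft on the rim of the -x wall, top 75 mm or so clear beyond the rim. Foot-heavy.
- punch_bin: Deep open grey steel bin holding the blue-handled punch, fixed. Outside 122 (x) x 92 (y) x 130 mm high, walls and floor 6 mm, so inside 110 x 80 mm and 124 mm deep. Origin at the centre of its underside, on the table; x and y along its sides, z up. Its -x side faces roughly towards the robot.
- spare_mid (a point): Bystander punch of the same shape and size (230 mm long, 46 mm square foot, 24 mm shaft), brass with a brown wooden handle, leaning likewise in another identical grey bin. Point: on its axis, 115 mm from foot underside and from top; z along the axis, foot to top. Leave it alone.
There are look-alikes about, which are no part of the job. Leave any turquoise look-alike of the part that bears punch_mid alone.

How it is judged:
At the end, for the whole second after the job is handed in: The blue-handled punch stands at rest on its foot on the floor of its own bin, its axis within 10 degrees of vertical, its middle within 10 mm of the height it has when standing there and within 50 mm of the bin's centre line, and the brass punch is within 20 mm of where it was (angle between punch_mid's own z axis and vertical below 0.17 rad and z of punch_mid in the frame of punch_bin between 0.111 and 0.131 m and horizontal distance between punch_mid and punch_bin below 0.05 m and distance of spare_mid from where it was at the start of the episode below 0.02 m and linear speed of punch below 0.03 m/s); the robot touches nothing.
It fails at once if the foot of the blue-handled punch is lifted out over the rim of its bin (z of punch_mid in the frame of punch_bin above 0.245 m).
It fails at once if the brass punch is shifted by more than 30 mm (distance of spare_mid from where it was at the start of the episode above 0.03 m).
It also fails if it takes over 35 s, if anything falls off the work surface, if the arm or the gripper's body presses on something with over 40 N, if the wrist force passes 120 N, or if a joint passes its speed limit or range.

## Robot

A 6-joint arm with a two-finger parallel gripper is mounted at the origin on the work surface. World frame = base frame: x ahead of the robot, y to its left, z up, the work surface at z = 0. Lengths are in m, angles in rad, forces in N, time in s.
With the tool pointing down it reaches from about 0.3 to 0.825 m from the base axis. Payload 5.4 kg.
Tool frame: the origin (TCP) lies at the very end of the fingers, on their centre line; the grasp point (between the pads) lies 19 mm behind it; z points along the fingers, x is the direction in which the jaws open and shut, and the axes are right-handed (so a half turn about z gives the same grasp; the last joint's range is limited). The gripper opens to 92 mm and grips with 3 to 60 N. Pads are 20 mm wide; open, the fingers measure 128 mm over their backs; the gripper's body (75 mm by 189 mm) begins 69 mm behind the grasp point.
Start: joints at [0.969, 0.158, 1.597, -0, 1.386, -0.21], TCP at [0.22, 0.531, 0.215] pointing down, gripper open.
Joint ranges: [-2.91, 2.91], [-0.94, 2.29], [0.18, 2.7], [-1.29, 4.43], [0.17, 2.64], [-3, 3]. Speed limits (rad/s): [2.57, 2.57, 3.14, 3.14, 3.14, 3.14].

## Interface

Orientations are given as a 3x3 rotation matrix whose columns are the frame's x, y, z axes.
In Python, from plant import arm, cams gives the robot as it stands. The module is installed in compiled form; this text tells all that it offers.
- The arm moves only by the tool drive_tool, never from a script. Its argument "series" is a list of rows, each a list of 6 numbers: the shift along the tool's x, y, z scaled (see below), then the turn, a rotation vector about the tool's x, y, z scaled (see below). In form: [[tx, ty, tz, wx, wy, wz], ...]. A call has 1 to 12 rows; each row shifts and turns the commanded pose from where the row before left it, along the tool's axes as they then stand; what a row does not reach is not made up. The controller multiplies each number of a shift by 80 cm and each number of a turn by 1.5 rad. A row lasts 1/10 s, in which the tool goes at most 50 mm and 8.59 degrees, less where a joint would pass 70% of its speed; a pose out of reach is approached as far as the arm can. A call with a number of a shift or a turn outside -1 to 1 is refused whole. A call with a gripper value outside its range is refused whole. "fingers" is the opening, from 0 (shut) to 1 (fully open), set as the call begins (left out, the last holds). The fingers move at their own pace and stop on an object; the grip force is fixed at half the most. Time passes only in rows, so rows that do not move let the fingers close. It gives the time, the measured TCP pose, the force and the opening at its end, in the units of the state.
- arm.sense(): the state, without advancing time (a new reading comes with each control period).
- cams.capture(name): name is "scene" or "top" or "wrist"; returns a dict with "pixels" (420x560x3 uint8, red, green, blue), "mtx" (3x3 intrinsics, pixels), "cam_to_world" (4x4, takes a point from camera to world coordinates). Camera axes: x right, y up, looking along -z (the intrinsics and any distortion apply to the point x, -y, -z); pixel columns grow to the right and rows downward; lengths in m; the calibration is good to about 2 mm. The wrist camera is an equidistant fisheye: a pixel r from the principal point sees the ray r / f radians off the axis. A picture is of the moment at which its call begins. There is no depth.
- arm.finish_job(): hands the job in, once; it reports no verdict.
The state is a dict: "clock": time; "joint_positions": joint angles; "qvel": joint speeds; "joint_efforts": joint torques, N m; "tool_pos": TCP position; "eef_rot": TCP orientation; "force": force on the tool from outside, world axes, zero at the start; "ft_torque": the same for the moment, N m; "grip_width": opening from 0.0 (shut) to 1.0 (fully open).
Only numpy, scipy, OpenCV 4.12 (cv2) and the standard library are available. Lean on these libraries where they do the work, as an engineer would, in place of code of your own. Each camera call takes 0.05 s, during which the arm holds its last target.

## Working session

There is one attempt and no reset: what is moved stays moved. The work goes in short steps, Python scripts to look and compute and a tool call to move; the robot and the scene stay as the last step left them, time stands still between calls to the robot, and variables do not carry over. Pictures are saved under pics/ and viewed, and the job is handed in when it is done.

Besides the shell and the picture viewer there is one more tool, called after "Request:" in YAML: its name, and indented under it one key for each argument. drive_tool: Moves the arm, as the interface text tells. Shifts and turns lie within -1 to 1; 1 stands for 80 cm of shift or 1.5 rad of turn. Its arguments: {"type":"object","properties":{"series":{"type":"array"},"fingers":{"type":"number"}},"required":["series"]}

```bash
mkdir -p pics
python3 - <<'E'
from plant import arm,cams
import cv2,numpy as np
print(arm.sense())
for n in ["scene","top","wrist"]:
    c=cams.capture(n); cv2.imwrite(f"pics/{n}0.png",c["pixels"][:,:,::-1]); print(n,c["mtx"],c["cam_to_world"], [k for k in c])
    np.savez(f"{n}0.npz",**c)
E
```

```text
{'clock': 0.0, 'joint_positions': array([ 9.68892572e-01,  1.59043104e-01,  1.59817007e+00, -5.04818433e-05,
        1.38619336e+00, -2.10122091e-01]), 'qvel': array([ 0.00016057,  0.00075333, -0.00089623,  0.00061525, -0.00017227,
       -0.00105277]), 'joint_efforts': array([-4.59758576e-04, -3.85567260e+01, -3.22106874e+01,  7.01476727e-02,
        3.76466231e-02, -1.40852221e-04]), 'tool_pos': array([0.21925312, 0.53090546, 0.21365339]), 'eef_rot': array([[ 3.81826202e-01,  9.24233617e-01, -9.86136717e-04],
       [ 9.24232421e-01, -3.81827333e-01, -1.52320211e-03],
       [-1.78432855e-03, -3.29821048e-04, -9.99998354e-01]]), 'force': array([-0.04465123,  0.17816462,  0.20004406]), 'ft_torque': array([-0.02614046, -0.04021607, -0.00054631]), 'grip_width': 0.9967753195689023}
scene [[381.04219125   0.         282.09533174]
 [  0.         381.04219125 207.27822869]
 [  0.           0.           1.        ]] [[-0.50892841 -0.59822377  0.61896704  1.02053692]
 [ 0.86076138 -0.36121387  0.35862847  0.36675155]
 [ 0.0090394   0.71529914  0.69875992  0.68857328]
 [ 0.          0.          0.          1.        ]] ['pixels', 'mtx', 'cam_to_world']
top [[389.97909957   0.         278.27287551]
 [  0.         389.97909957 207.27303358]
 [  0.           0.           1.        ]] [[ 0.11753427  0.97217934 -0.20261546  0.32013406]
 [-0.9930654   0.11452522 -0.02655359  0.04507517]
 [-0.00261027  0.20433136  0.9788983   0.90359816]
 [ 0.          0.          0.          1.        ]] ['pixels', 'mtx', 'cam_to_world']
wrist [[325.1922621    0.         279.87520352]
 [  0.         325.1922621  210.4584044 ]
 [  0.           0.           1.        ]] [[ 0.38294419 -0.8987233  -0.21365903  0.15984966]
 [ 0.92377     0.37214623  0.0903115   0.55519414]
 [-0.00165265 -0.23195607  0.97272486  0.38355226]
 [ 0.          0.          0.          1.        ]] ['pixels', 'mtx', 'cam_to_world']
```

View pics/scene0.png

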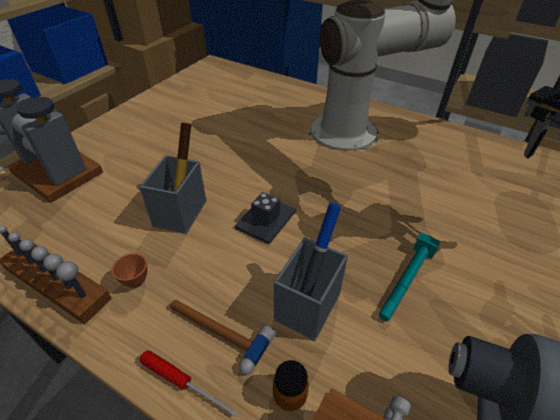

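View pics/top0.png

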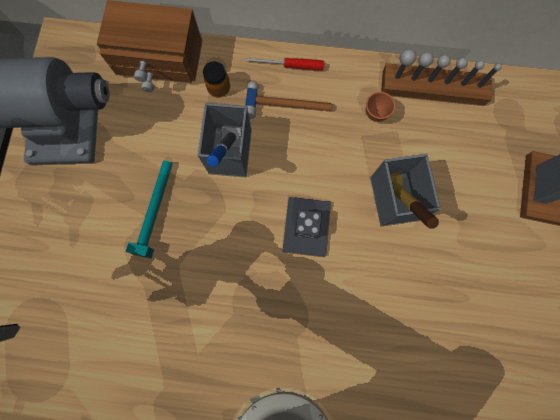

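View pics/wrist0.png

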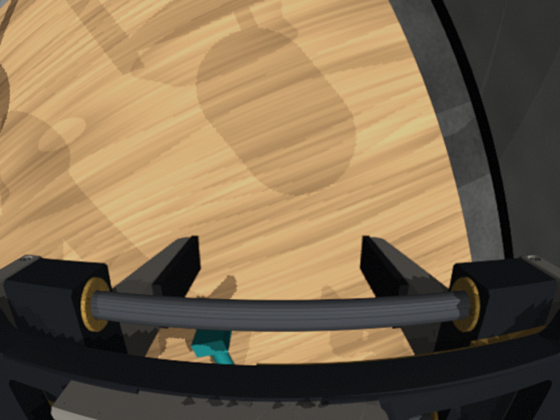

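The blue-handled punch is in the bin at scene (310,285) / top (226,140). The brass/brown one is at scene (178,190) / top (407,190). A turquoise punch lies loose at scene (410,275) / top (152,208), and a hammer with a blue head is at top (252,98). The first fits the description: blue handle, leaning in a grey bin. I'll confirm it in an enlarged crop.

Run:
```python
import cv2,numpy as np
a=cv2.imread("pics/scene0.png")[190:345,250:370]; b=cv2.imread("pics/top0.png")[90:190,180:270]
a=cv2.resize(a,(390,int(155*3.25)),interpolation=cv2.INTER_CUBIC)
b=cv2.resize(b,(400,444),interpolation=cv2.INTER_CUBIC)
o=np.zeros((510,800,3),np.uint8); o[:a.shape[0],:390]=a; o[:444,400:]=b
cv2.imwrite("pics/crop0.png",o)
for n in("scene","top"):
    h=cv2.cvtColor(cv2.imread(f"pics/{n}0.png"),cv2.COLOR_BGR2HSV)
    m=cv2.inRange(h,(108,150,50),(125,255,255))
    k,l,s,c=cv2.connectedComponentsWithStats(m)
    for i in range(1,k):
        if s[i,4]>60:
            ys,xs=np.where(l==i); p=np.c_[xs,ys].astype(np.float32); r=cv2.minAreaRect(p); print(n,s[i],r,cv2.boxPoints(r).round(1).tolist())
```

```text
scene [ 284    0   37   83 1189] ((301.4721984863281, 40.5977783203125), (34.4499397277832, 80.54268646240234), 4.573921203613281) [[281.1000061035156, 79.4000015258789], [287.5, -0.8999999761581421], [321.8999938964844, 1.7999999523162842], [315.3999938964844, 82.0999984741211]]
scene [   8    5   98   78 4675] ((58.15485382080078, 44.36591339111328), (77.15782928466797, 82.35714721679688), 73.0724868774414) [[7.5, 19.399999618530273], [86.30000305175781, -4.5], [108.80000305175781, 69.30000305175781], [30.0, 93.30000305175781]]
scene [  0  46  40  52 986] ((14.314435005187988, 73.08247375488281), (61.12384033203125, 29.343505859375), 66.03751373291016) [[-11.5, 51.099998474121094], [15.300000190734863, 39.20000076293945], [40.099998474121094, 95.0999984741211], [13.300000190734863, 107.0]]
scene [316 203  24  45 479] ((327.7740173339844, 225.399658203125), (11.662483215332031, 45.25371551513672), 19.179006576538086) [[314.79998779296875, 244.89999389648438], [329.70001220703125, 202.10000610351562], [340.70001220703125, 205.89999389648438], [325.79998779296875, 248.6999969482422]]
scene [247 334  21  30 195] ((256.70037841796875, 348.52166748046875), (14.119781494140625, 27.278215408325195), 32.7352294921875) [[243.39999389648438, 356.20001220703125], [258.1000061035156, 333.20001220703125], [270.0, 340.8999938964844], [255.3000030517578, 363.79998779296875]]
top [207 146  19  21 240] ((215.73828125, 155.51678466796875), (11.796939849853516, 22.774648666381836), 34.99202346801758) [[204.39999389648438, 161.5], [217.39999389648438, 142.8000030517578], [227.10000610351562, 149.60000610351562], [214.0, 168.1999969482422]]
```

View pics/crop0.png

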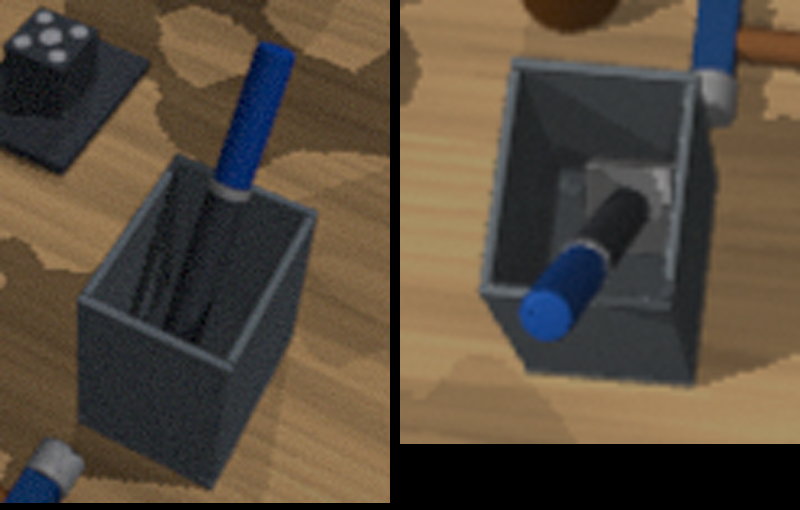

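The crop confirms the blue handle and steel foot, leaning in the grey bin. Rim corners are at crop-top (514,63), (697,77), (668,303) and (485,291).

```bash
cat > h.py <<'E'
import numpy as np
def ray(c,u):
    K=c["mtx"];T=c["cam_to_world"]; d=np.linalg.inv(K)@[u[0],u[1],1]; d=T[:3,:3]@[d[0],-d[1],-d[2]]
    return T[:3,3],d/np.linalg.norm(d)
def onz(c,u,z):
    o,d=ray(c,u); return o+d*(z-o[2])/d[2]
def tri(ca,ua,cb,ub):
    o1,d1=ray(ca,ua);o2,d2=ray(cb,ub); A=np.c_[d1,-d2]; s=np.linalg.lstsq(A,o2-o1,rcond=None)[0]
    p,q=o1+s[0]*d1,o2+s[1]*d2; return (p+q)/2,np.linalg.norm(p-q)
E
python3 - <<'E'
from h import *
np.set_printoptions(precision=4,suppress=True)
t=dict(np.load("top0.npz"));s=dict(np.load("scene0.npz"))
f=lambda x,y:((x-400)/4.444+180,y/4.44+90)
g=lambda x,y:(x/3.25+250,y/3.25+190)
R=[f(514,63),f(697,77),f(668,303),f(485,291)]
P=np.array([onz(t,u,.13) for u in R]);print("top",P,P.mean(0))
Q=np.array([onz(s,g(*u),.13) for u in [(180,158),(315,212),(230,365),(80,298)]]);print("scene",Q,Q.mean(0))
for X in(P,Q):print([np.linalg.norm(X[i]-X[(i+1)%4]) for i in range(4)])
for n,X in(("t",P),("s",Q)):
  pass
top=tri(t,f(547,316),s,g(276,50)); low=tri(t,f(590,248)if 0 else f(594,252),s,g(232,188))
print(top,low); a=top[0]-low[0];print(np.linalg.norm(a),np.degrees(np.arccos(a[2]/np.linalg.norm(a))),np.degrees(np.arctan2(a[1],a[0])))
foot=onz(t,f(628,208),.02);print("foot top centre approx",foot)
E
```

```text
top [[0.6864 0.2474 0.13  ]
 [0.6895 0.1586 0.13  ]
 [0.5745 0.1568 0.13  ]
 [0.5704 0.2429 0.13  ]] [0.6302 0.2014 0.13  ]
scene [[0.5772 0.1629 0.13  ]
 [0.5733 0.2485 0.13  ]
 [0.6881 0.2513 0.13  ]
 [0.6927 0.1636 0.13  ]] [0.6329 0.2065 0.13  ]
[np.float64(0.08881801644670118), np.float64(0.11493911896127217), np.float64(0.08622093666641452), np.float64(0.1161339766120427)]
[np.float64(0.08566289470050165), np.float64(0.11483634080398925), np.float64(0.08775883278800663), np.float64(0.11555560142910191)]
(array([0.5379, 0.1973, 0.2043]), np.float64(0.002652336729731791)) (array([0.5906, 0.1978, 0.1384]), np.float64(0.009785800009541795))
0.08438395771896265 38.64414642741697 -179.47371299752527
foot top centre approx [0.6617 0.2016 0.02  ]
```

```bash
cat > mv.py <<'E'
from plant import arm
import numpy as np
from scipy.spatial.transform import Rotation as Ro
np.set_printoptions(precision=4,suppress=True)
def tgt(th): # tilt th deg of tool in xz plane outward, jaws along y
    t=np.radians(th); z=np.array([np.sin(t),0,-np.cos(t)]); x=np.array([0,1.,0]); return np.c_[x,np.cross(z,x),z]
def plan(p,th):
    s=arm.sense(); R=s["eef_rot"]; d=R.T@(np.array(p)-s["tool_pos"]); w=Ro.from_matrix(R.T@tgt(th)).as_rotvec()
    print("t",s["clock"],"pos",s["tool_pos"],"F",s["force"],"grip",s["grip_width"],"q",s["joint_positions"])
    print("shift total",d/.8,"rows>=",np.linalg.norm(d)/.05,"turn total",w/1.5,"rows>=",np.linalg.norm(w)/.15)
E
python3 -c "
from mv import *
plan([.502,.198,.262],35)"
```

```text
t 0.15 pos [0.2193 0.531  0.2138] F [-0.1819  0.7359 -0.505 ] grip 1.0023828669149613 q [ 0.9689  0.1589  1.5979  0.      1.3862 -0.2101]
shift total [-0.2499  0.4855 -0.06  ] rows>= 8.789227257788589 turn total [-0.4023  0.0806 -0.2527] rows>= 4.819246468895091
```

Request:
drive_tool:
  series:
    - [-0.0208,0.0405,-0.005,0,0,0]
    - [-0.0208,0.0405,-0.005,0,0,0]
    - [-0.0208,0.0405,-0.005,0,0,0]
    - [-0.0208,0.0405,-0.005,0,0,0]
    - [-0.0208,0.0405,-0.005,0,0,0]
    - [-0.0208,0.0405,-0.005,0,0,0]
    - [-0.0208,0.0405,-0.005,0,0,0]
    - [-0.0208,0.0405,-0.005,0,0,0]
    - [-0.0208,0.0405,-0.005,0,0,0]
    - [-0.0208,0.0405,-0.005,0,0,0]
    - [-0.0208,0.0405,-0.005,0,0,0]
    - [-0.0208,0.0405,-0.005,0,0,0]
  fingers: 1

```text
clock: 1.35
tool_pos: [0.5033, 0.1971, 0.2625]
eef_rot: [[0.382, 0.924, -0.0], [0.924, -0.382, 0.0], [-0.0, -0.0, -1.0]]
force: [0.8, 0.6, 0.4]
grip_width: 0.999
```

Request:
drive_tool:
  series:
    - [0,0,0,-0.067,0.0134,-0.0421]
    - [0,0,0,-0.067,0.0134,-0.0421]
    - [0,0,0,-0.067,0.0134,-0.0421]
    - [0,0,0,-0.067,0.0134,-0.0421]
    - [0,0,0,-0.067,0.0134,-0.0421]
    - [0,0,0,-0.067,0.0134,-0.0421]
    - [0,0,0,0,0,0]
    - [0,0,0,0,0,0]

```text
clock: 2.15
tool_pos: [0.5025, 0.1983, 0.2627]
eef_rot: [[0.002, 0.82, 0.572], [1.0, -0.002, 0.0], [0.002, 0.572, -0.82]]
force: [-0.1, -0.2, -0.5]
grip_width: 0.999
```

Run:
```python
from mv import *
from plant import cams
import cv2
plan([.571,.198,.158],35)
for n in["wrist","scene"]:
    c=cams.capture(n);cv2.imwrite(f"pics/{n}1.png",c["pixels"][:,:,::-1]);np.savez(f"{n}1.npz",**c)
a=cv2.imread("pics/scene1.png")[120:330,200:400];w=cv2.imread("pics/wrist1.png")
o=np.hstack([cv2.resize(a,(380,399)),cv2.resize(w,(420,399))]) if 0 else np.hstack([cv2.resize(a,(300,315)),cv2.resize(w,(420,315))])
cv2.imwrite("pics/m1.png",o)
```

```text
t 2.15 pos [0.5025 0.1983 0.2627] F [-0.0609 -0.2296 -0.5094] grip 0.9993121498570222 q [ 0.2316 -0.4014  2.1252 -0.1786  0.8287 -1.256 ]
shift total [-0.0005 -0.0047  0.1563] rows>= 2.5023800447350912 turn total [-0.0009 -0.0003 -0.0016] rows>= 0.01822376337974364
```

View pics/m1.png

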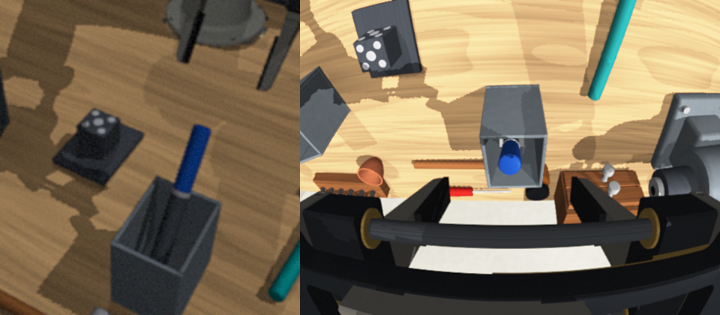

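The wrist view shows the blue handle at (510,157), midway between the fingertips at (448,180) and (573,180). So the jaws are lined up, and I'll advance.

Request:
drive_tool:
  series:
    - [0,-0.0008,0.026,0,0,0]
    - [0,-0.0008,0.026,0,0,0]
    - [0,-0.0008,0.026,0,0,0]
    - [0,-0.0008,0.026,0,0,0]
    - [0,-0.0008,0.026,0,0,0]
    - [0,-0.0008,0.026,0,0,0]
    - [0,0,0,0,0,0]
    - [0,0,0,0,0,0]

```text
clock: 3.05
tool_pos: [0.5719, 0.1984, 0.1587]
eef_rot: [[0.001, 0.819, 0.573], [1.0, -0.002, 0.0], [0.001, 0.573, -0.819]]
force: [-0.3, 0.9, 0.4]
grip_width: 1.0
```

Run:
```python
from mv import *
from plant import cams
import cv2
plan([.571,.198,.158],35)
for n in["wrist","scene"]:
    c=cams.capture(n);cv2.imwrite(f"pics/{n}2.png",c["pixels"][:,:,::-1])
a=cv2.imread("pics/scene2.png")[150:330,220:380];w=cv2.imread("pics/wrist2.png")
cv2.imwrite("pics/m2.png",np.hstack([cv2.resize(a,(320,360)),cv2.resize(w,(480,360))]))
```

```text
t 3.05 pos [0.5719 0.1984 0.1587] F [-0.2924  0.8719  0.3826] grip 1.0000424632617284 q [ 0.1941 -0.0876  2.0882 -0.2129  0.5493 -1.2273]
shift total [-0.0005 -0.0014  0.    ] rows>= 0.024240601443604244 turn total [-0.0001 -0.0002 -0.001 ] rows>= 0.010501581102128356
```

View pics/m2.png

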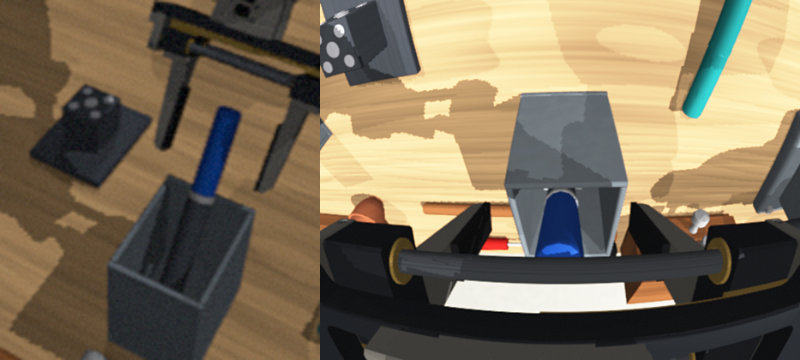

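The handle, at wrist crop (560,220), sits between the fingers at (485,215) and (640,215). I'll close the gripper.

Request:
drive_tool:
  series:
    - [0,0,0,0,0,0]
    - [0,0,0,0,0,0]
    - [0,0,0,0,0,0]
    - [0,0,0,0,0,0]
    - [0,0,0,0,0,0]
    - [0,0,0,0,0,0]
    - [0,0,0,0,0,0]
    - [0,0,0,0,0,0]
    - [0,0,0,0,0,0]
    - [0,0,0,0,0,0]
  fingers: 0

```text
clock: 4.15
tool_pos: [0.5711, 0.1986, 0.1582]
eef_rot: [[0.0, 0.819, 0.574], [1.0, -0.001, 0.001], [0.001, 0.574, -0.819]]
force: [0.2, 0.8, 0.1]
grip_width: 0.258
```

Request:
drive_tool:
  series:
    - [0,0.0005,-0.005,0,0,0]
    - [0,0.0005,-0.005,0,0,0]
    - [0,0.0005,-0.005,0,0,0]
    - [0,0.0005,-0.005,0,0,0]
    - [0,0,0,0,0,0]

```text
clock: 4.65
tool_pos: [0.5622, 0.1982, 0.1714]
eef_rot: [[0.001, 0.82, 0.572], [1.0, -0.001, 0.0], [0.001, 0.572, -0.82]]
force: [1.6, 0.1, -4.3]
grip_width: 0.26
```

Run:
```python
from mv import *
from plant import cams
import cv2
plan([.632,.203,.197],0)
for n in["top","scene"]:
    c=cams.capture(n);cv2.imwrite(f"pics/{n}3.png",c["pixels"][:,:,::-1])
a=cv2.imread("pics/scene3.png")[150:330,220:380];w=cv2.imread("pics/top3.png")[70:210,140:300]
cv2.imwrite("pics/m3.png",np.hstack([cv2.resize(a,(320,360)),cv2.resize(w,(412,360))]))
```

```text
t 4.65 pos [0.5622 0.1982 0.1714] F [ 1.6104  0.1079 -4.3389] grip 0.26007765198292127 q [ 0.1981 -0.1313  2.0993 -0.2054  0.584  -1.2347]
shift total [0.006  0.0899 0.0236] rows>= 1.4893610376789514 turn total [ 0.4058 -0.0002 -0.0005] rows>= 4.057562698635017
```

View pics/m3.png

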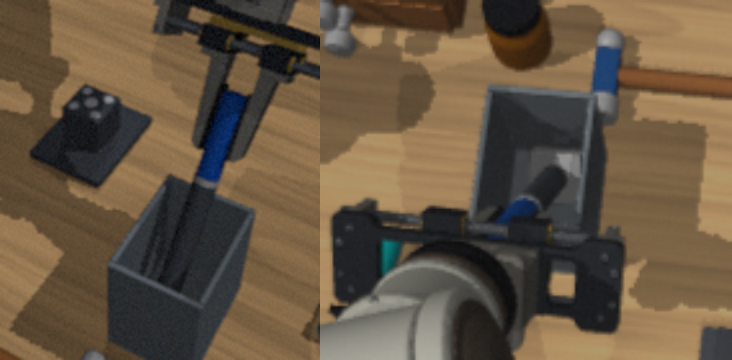

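Run:
```python
from mv import *
p=np.array([.5622,.1982,.1714]);th=35
for k in range(1,11):
    t2=35*(1-k/10); B=np.array([.660,.198,.031])+k/10*np.array([-.028,.005,-.003]); t=np.radians(t2)
    q=B+.171*np.array([-np.sin(t),0,np.cos(t)]); print((tgt(th).T@(q-p)/.8).round(4), round(np.radians(th-t2)/1.5,4)); p=q;th=t2
print(p)
```

```text
[ 0.0004  0.0094 -0.0012] 0.0407
[ 0.0006  0.0099 -0.0011] 0.0407
[ 0.0006  0.0098 -0.0009] 0.0407
[ 0.0006  0.0097 -0.0007] 0.0407
[ 0.0006  0.0096 -0.0005] 0.0407
[ 0.0006  0.0096 -0.0003] 0.0407
[ 0.0006  0.0096 -0.0001] 0.0407
[0.0006 0.0095 0.0001] 0.0407
[0.0006 0.0095 0.0003] 0.0407
[0.0006 0.0095 0.0006] 0.0407
[0.632 0.203 0.199]
```

Request:
drive_tool:
  series:
    - [0.0006,0.0096,-0.0012,0.0407,0,0]
    - [0.0006,0.0098,-0.0011,0.0407,0,0]
    - [0.0006,0.0098,-0.0009,0.0407,0,0]
    - [0.0006,0.0097,-0.0007,0.0407,0,0]
    - [0.0006,0.0096,-0.0005,0.0407,0,0]
    - [0.0006,0.0096,-0.0003,0.0407,0,0]
    - [0.0006,0.0096,-0.0001,0.0407,0,0]
    - [0.0006,0.0095,0.0001,0.0407,0,0]
    - [0.0006,0.0095,0.0003,0.0407,0,0]
    - [0.0006,0.0095,0.0005,0.0407,0,0]
    - [0,0,0,0,0,0]
    - [0,0,0,0,0,0]

```text
clock: 5.95
tool_pos: [0.6327, 0.2032, 0.1985]
eef_rot: [[0.0, 1.0, -0.0], [1.0, -0.0, 0.001], [0.001, -0.0, -1.0]]
force: [-0.6, 1.5, -5.7]
grip_width: 0.255
```

Run:
```python
from mv import *
from plant import cams
import cv2
plan([.632,.203,.177],0)
for n in["wrist","scene"]:
    c=cams.capture(n);cv2.imwrite(f"pics/{n}4.png",c["pixels"][:,:,::-1])
a=cv2.imread("pics/scene4.png")[150:350,220:380];w=cv2.imread("pics/wrist4.png")
cv2.imwrite("pics/m4.png",np.hstack([cv2.resize(a,(320,400)),cv2.resize(w,(480,400))]))
```

```text
t 5.95 pos [0.6327 0.2032 0.1985] F [-0.5742  1.5494 -5.6987] grip 0.255007868105518 q [ 0.1289  0.3983  1.3387  0.0007  1.4047 -1.4417]
shift total [-0.0002 -0.0009  0.0269] rows>= 0.43021847529705226 turn total [-0.0001 -0.0004 -0.0002] rows>= 0.004764519555030573
```

View pics/m4.png

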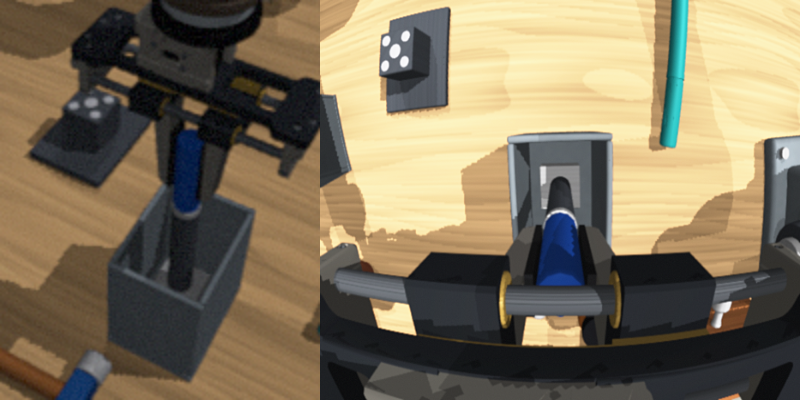

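The punch now hangs upright, centred in the bin: the foot is at wrist crop (560,190) and the handle at (185,170). The wrist carries about 5.7 N, close to its weight. I'll lower it gently until it touches.

Request:
drive_tool:
  series:
    - [0,0,0.005,0,0,0]
    - [0,0,0.005,0,0,0]
    - [0,0,0.005,0,0,0]
    - [0,0,0.0035,0,0,0]
    - [0,0,0.002,0,0,0]
    - [0,0,0,0,0,0]
    - [0,0,0,0,0,0]

```text
clock: 6.75
tool_pos: [0.6331, 0.2033, 0.1837]
eef_rot: [[0.0, 1.0, 0.001], [1.0, -0.0, 0.001], [0.001, 0.001, -1.0]]
force: [-0.2, -0.4, -6.9]
grip_width: 0.257
```

Request:
drive_tool:
  series:
    - [0,0,0.0012,0,0,0]
    - [0,0,0.0012,0,0,0]
    - [0,0,0,0,0,0]

```text
clock: 7.05
tool_pos: [0.6329, 0.2032, 0.1815]
eef_rot: [[0.0, 1.0, 0.0], [1.0, -0.0, 0.001], [0.001, 0.0, -1.0]]
force: [0.3, -0.6, -6.7]
grip_width: 0.254
```

Request:
drive_tool:
  series:
    - [0,0,0.0012,0,0,0]
    - [0,0,0.0012,0,0,0]
    - [0,0,0,0,0,0]

```text
clock: 7.35
tool_pos: [0.6329, 0.2032, 0.1795]
eef_rot: [[0.0, 1.0, 0.0], [1.0, -0.0, 0.001], [0.001, 0.0, -1.0]]
force: [-0.5, 0.2, -6.0]
grip_width: 0.255
```

Request:
drive_tool:
  series:
    - [0,0,0.0012,0,0,0]
    - [0,0,0.0012,0,0,0]
    - [0,0,0,0,0,0]

```text
clock: 7.65
tool_pos: [0.6329, 0.2032, 0.1776]
eef_rot: [[0.0, 1.0, 0.0], [1.0, -0.0, 0.001], [0.001, 0.0, -1.0]]
force: [-0.0, 1.3, -6.7]
grip_width: 0.257
```

Request:
drive_tool:
  series:
    - [0,0,0.0012,0,0,0]
    - [0,0,0.0012,0,0,0]
    - [0,0,0,0,0,0]

```text
clock: 7.95
tool_pos: [0.6333, 0.2033, 0.1769]
eef_rot: [[0.0, 1.0, 0.002], [1.0, -0.0, 0.001], [0.001, 0.002, -1.0]]
force: [-1.3, -0.5, -0.8]
grip_width: 0.258
```

Request:
drive_tool:
  series:
    - [0,0,0.0012,0,0,0]
    - [0,0,0.0012,0,0,0]
    - [0,0,0,0,0,0]

```text
clock: 8.25
tool_pos: [0.6338, 0.2034, 0.1769]
eef_rot: [[0.0, 1.0, 0.003], [1.0, -0.0, 0.001], [0.001, 0.003, -1.0]]
force: [-3.0, -0.6, 8.2]
grip_width: 0.26
```

It touched down at z = 0.177, which is where I expected. I'll ease off the press and let go.

Request:
drive_tool:
  series:
    - [0,0,-0.0015,0,0,0]
    - [0,0,0,0,0,0]

```text
clock: 8.45
tool_pos: [0.6336, 0.2034, 0.1769]
eef_rot: [[0.0, 1.0, 0.003], [1.0, -0.0, 0.001], [0.001, 0.003, -1.0]]
force: [-3.4, -0.0, 5.8]
grip_width: 0.255
```

Request:
drive_tool:
  series:
    - [0,0,0,0,0,0]
    - [0,0,0,0,0,0]
    - [0,0,0,0,0,0]
    - [0,0,0,0,0,0]
    - [0,0,0,0,0,0]
    - [0,0,0,0,0,0]
    - [0,0,0,0,0,0]
  fingers: 0.8

```text
clock: 9.15
tool_pos: [0.6331, 0.2032, 0.1752]
eef_rot: [[0.0, 1.0, 0.001], [1.0, -0.0, 0.001], [0.001, 0.001, -1.0]]
force: [-0.3, -0.9, -0.2]
grip_width: 0.799
```

Request:
drive_tool:
  series:
    - [0,0,-0.01,0,0,0]
    - [0,0,-0.02,0,0,0]
    - [0,0,-0.03,0,0,0]
    - [0,0,-0.03,0,0,0]
    - [0,0,-0.03,0,0,0]
    - [0,0,-0.03,0,0,0]
    - [0,-0.04,-0.01,0,0,0]
    - [0,-0.05,0,0,0,0]
    - [0,-0.05,0,0,0,0]
    - [0,-0.05,0,0,0,0]
    - [0,0,0,0,0,0]
    - [0,0,0,0,0,0]

```text
clock: 10.35
tool_pos: [0.4812, 0.2033, 0.3049]
eef_rot: [[-0.0, 1.0, 0.004], [1.0, 0.0, 0.001], [0.001, 0.004, -1.0]]
force: [-0.2, -0.3, -0.3]
grip_width: 0.794
```

Run:
```python
from mv import *
from plant import cams
import cv2
print(arm.sense()["force"])
for n in["top","scene"]:
    c=cams.capture(n);cv2.imwrite(f"pics/{n}5.png",c["pixels"][:,:,::-1]);np.savez(f"{n}5.npz",**c)
a=cv2.imread("pics/scene5.png")[190:345,250:370]; b=cv2.imread("pics/top5.png")[90:190,180:270]
o=np.zeros((510,800,3),np.uint8); o[:503,:390]=cv2.resize(a,(390,503)); o[:444,400:]=cv2.resize(b,(400,444))
cv2.imwrite("pics/m5.png",o)
for n,r in(("top",(150,230,365,445)),("scene",(120,240,135,215))):
    x=cv2.imread(f"pics/{n}0.png").astype(int);y=cv2.imread(f"pics/{n}5.png").astype(int)
    d=abs(x-y)[r[0]:r[1],r[2]:r[3]];print(n,d.mean(),(d.max(2)>40).sum())
```

```text
[-0.2291 -0.2903 -0.3456]
top 14.90640625 963
scene 12.61170138888889 1423
```

View pics/m5.png

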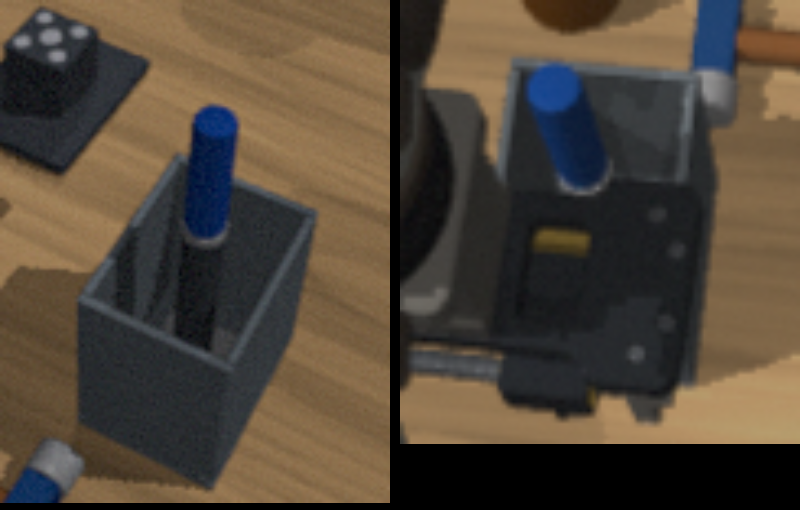

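View pics/scene5.png

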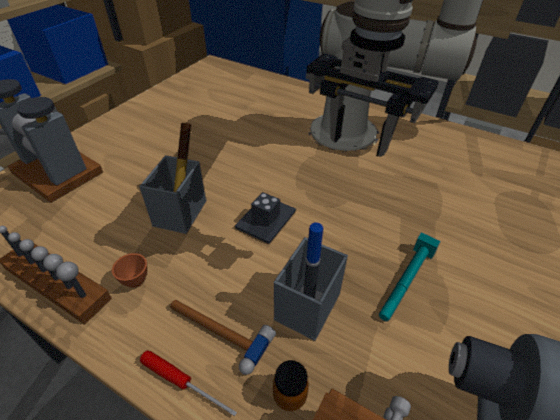

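The punch stands upright and clear of the gripper, with the handle top at scene (316,227) / top (216,109). The brass punch is still at scene (182,155), and the differences around it look like shadows only. Next is a measurement of the tilt and position.

Run:
```python
from h import *
t=dict(np.load("top5.npz"));s=dict(np.load("scene5.npz"))
f=lambda x,y:((x-400)/4.444+180,y/4.44+90)
g=lambda x,y:(x/3.25+250,y/3.245+190)
a,e=tri(t,f(555,86),s,g(215,120));b,e2=tri(t,f(584,177),s,g(205,230))
d=a-b;print(a,e,b,e2,np.linalg.norm(d),np.degrees(np.arccos(d[2]/np.linalg.norm(d))))
```

```text
[0.628714   0.20280986 0.23344343] 0.0023513940212508567 [0.62689739 0.20335843 0.14246487] 0.001691298589117439 0.09099835151728862 1.1948978423079837
```

```bash
python3 -c "
from plant import arm
print(arm.finish_job(), arm.sense()['clock'])"
```

```text
the job is handed in; nothing more can be done
the job is handed in; nothing more can be done
```

The blue-handled punch now stands upright on its foot inside its own bin, and I have handed the job in. The clock read about 10.5 s at the last checks. I gripped it by the handle along its lean, drew it up about 16 mm and turned it upright inside the bin. I then lowered it to the floor (contact at TCP z = 0.177 m, as expected), let go and backed the arm away.

**Last checks:**
- **Tilt:** about 1° from vertical, measured from two camera views.
- **Height:** the top is at z = 0.233 m, against about 0.236 m expected; the difference is within what the cameras can resolve.
- **Position:** the axis is about 5 mm from the bin's centre line.
- **Robot:** touching nothing, with wrist force near zero.
- **Brass punch:** looks unmoved in the scene view. A pixel comparison around it did show differences, which I put down to moving shadows, and I did not measure its position separately.

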